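Swing the bench lamp over the crowned pot

TASK

Three unglazed pieces stand round the bench lamp. Swing the lamp's arm round on its post, by the knob on top of the lamp head, until the head hangs centred over the tall pot with the toothed crown rim, and leave it standing still there. Leave the pots where they stand.

Things in the scene. Friction and masses are not known exactly. Their poses are not given: they have to be found in the camera images.
- lamp_arm: Level lamp arm (16 mm tube) turning 66 deg either way on a fixed upright post 22 mm thick, 280 mm high. Origin on the hinge axis, 228 mm above the table; z up. The arm runs 270 mm along its own -x to the centre of the head, a metal disc 84 mm across, underside 210 mm and top 240 mm above the table. Swings with 1 to 2 N at the head, no spring; stays where left.
- lamp_grip (a point): Point on the knob of the lamp head: upright black round knob, 22 mm thick, 48 mm high, in the middle of the head's top. The point lies on the knob's axis, 30 mm above the head's top, 18 mm below the knob's top, 270 mm above the table, plumb above the head's centre; it moves on a level circle of 270 mm radius about the hinge. The knob may turn between the fingers.
- crown_pot: The piece to be lit: tall straight round pot of bare white clay, 76 mm across, 122 mm high, with a rim of 12 pointed teeth and a nose on its side (own -x). Open at the top, 0.4 kg, loose. Origin: centre of its underside, on the table; z up. It stands within about 8 mm of the circle on which the head's centre moves.
- mug: Bystander: white clay mug with one side handle, 76 mm across, 90 mm high, smooth rim, loose. Origin: centre of its underside.
- bowl: Bystander: low white clay bowl, 100 mm across, 55 mm high, loose. Origin: centre of its underside.
There are look-alikes about, which are no part of the job. Leave any yellow look-alike of the crown_pot alone.

How it is judged (in metres and radians):
At the end, for the whole second after the job is handed in: The lamp head's centre is within 20 mm, seen from above, of the axis of the crowned pot; the lamp arm is at rest; the crowned pot stands upright (within 6 deg) and still. No pot was moved by more than 15 mm (horizontal distance between lamp_grip and crown_pot below 0.02 m and angular speed of lamp_arm below 0.05 rad/s and angle between crown_pot's own z axis and vertical below 0.1 rad and linear speed of crown_pot below 0.02 m/s); the robot touches nothing.
It fails at once if a pot is moved from its place by more than 15 mm or tipped (distance of any of crown_pot, mug, bowl from where it was at the start of the episode above 0.015 m or angle between any of crown_pot, mug, bowl's own z axis and vertical above 0.3 rad).
It also fails if it takes over 38 s, if anything falls off the work surface, if the arm or the gripper's body presses on something with over 40 N, if the wrist force passes 120 N, or if a joint passes its speed limit or range.

ROBOT

A 6-joint arm with a two-finger parallel gripper is mounted at the origin on the work surface. World frame = base frame: x ahead of the robot, y to its left, z up, the work surface at z = 0. Lengths are in mm, angles in rad, forces in N, time in s.
With the tool pointing down it reaches from about 225 to 875 mm from the base axis. Payload 3.4 kg.
Tool frame: the origin (TCP) lies at the very end of the fingers, on their centre line; the grasp point (between the pads) lies behind it (ctrl.grip_point_offset is the z of the grasp point in the tool frame, in mm); z points along the fingers, y is the direction in which the jaws open and shut (so a half turn about z gives the same grasp; the last joint's range is limited). The gripper opens to 85 mm and grips with 20 to 120 N. Pads are 22 mm wide; open, the fingers measure 114 mm over their backs; the gripper's body (76 mm by 85 mm) begins 54 mm behind the grasp point. The pads swing forward as they close: fully open they stand 13 mm farther back than shut.
Start: joints at [1.117, 0.276, 1.505, -0, 1.361, -0.121], TCP at [187.866, 543.482, 197.328] pointing down, gripper open.
Joint ranges: [-2.89, 2.89], [-0.75, 2.08], [0.22, 2.7], [-1.18, 4.32], [0.11, 2.71], [-2.7, 2.7]. Speed limits (rad/s): [2.57, 2.57, 3.14, 3.14, 3.14, 3.14].

INTERFACE

Orientations are given as a 3x3 rotation matrix whose columns are the frame's x, y, z axes.
In Python, from rig import readout, grab_frame, workorder, cut_out, ctrl gives the robot as it stands.
- The arm moves only by the tool move_arm, never from a script. Its argument "increments" is a list of rows, each a list of 7 numbers: the shift along the tool's x, y, z in m, then the turn, a rotation vector about the tool's x, y, z in degrees, then the opening, from 0 (shut) to 1 (fully open). In form: [[x, y, z, ax, ay, az, claw], ...]. A call has 1 to 12 rows; each row shifts and turns the commanded pose from where the row before left it, along the tool's axes as they then stand; what a row does not reach is not made up. A row lasts 1/10 s, in which the tool goes at most 50 mm and 8.59 degrees, less where a joint would pass 70% of its speed; a pose out of reach is approached as far as the arm can. A call with a gripper value outside its range is refused whole. The fingers move at their own pace and stop on an object; the grip force is fixed at half the most. Time passes only in rows, so rows that do not move let the fingers close. It gives the time, the measured TCP pose, the force and the opening at its end, in the units of the state.
- readout.observe(): the state, without advancing time (a new reading comes with each control period).
- grab_frame(name): name is "side" or "top" or "wrist"; returns a dict with "frame" (384x512x3 uint8, red, green, blue), "intrinsics" (3x3 intrinsics, pixels), "rvec" (rotation vector, rad) and "tvec" (3), from world to camera coordinates, as OpenCV has them. Camera axes: x right, y down, z forward; pixel columns grow to the right and rows downward; lengths in mm; the calibration is good to about 2 mm. A picture is of the moment at which its call begins. There is no depth.
- workorder.job_done(): hands the job in, once; it reports no verdict.
Trained networks look in a picture, given as the dict that the camera call returned (one of the last four; its "shot" number tells which), for a name from the list of things; names that differ only in an ending like _2 or _b are one class to them, and where a whole thing is asked for, a point or a joint stands for the part that bears it (a point fixed in the world has none). Each returns a list of dicts, best first, with "p" (0 to 1); they miss things now and then, are a little off and sometimes report something else, mostly with a low value. They report only what shows in the picture. A call takes as long as a camera call. They do not tell look-alikes from the thing itself.
- cut_out(picture, name): "region" (384x512 bool, what is visible of it) and "bbox" ([centre column, centre row, width, height] in pixels, round what is visible of it).
The state is a dict: "time_s": time; "joint_positions": joint angles; "joint_vel": joint speeds; "joint_torque": joint torques, N m; "tcp_pos": TCP position; "eef_rot": TCP orientation; "wrist_force": force on the tool from outside, world axes, zero at the start; "wrist_torque": the same for the moment, N m; "width": finger opening in mm.
Only numpy, scipy, OpenCV 4.12 (cv2) and the standard library are available. Lean on these libraries where they do the work, as an engineer would, in place of code of your own. Each camera call takes 0.05 s, during which the arm holds its last target. There are 200 camera calls.

## Working session

There is one attempt and no reset: what is moved stays moved. The work goes in short steps, Python scripts to look and compute and a tool call to move; the robot and the scene stay as the last step left them, time stands still between calls to the robot, and variables do not carry over. Pictures are saved under pics/ and viewed, about 8 in all and at most 12, crops included, and the job is handed in when it is done.

Besides the shell and the picture viewer there is one more tool, called after "Call:" in YAML: its name, and indented under it one key for each argument. move_arm: Moves the arm, as the interface text tells. Its arguments: {"type":"object","properties":{"increments":{"type":"array"}},"required":["increments"]}

```bash
mkdir -p pics
python3 - <<'E'
from rig import readout, grab_frame, cut_out, ctrl
import cv2, numpy as np
print(readout.observe()); print(ctrl.grip_point_offset)
ims=[]
for n in ("side","top"):
    p=grab_frame(n); cv2.imwrite(f"pics/{n}0.png",p["frame"][:,:,::-1]); 
    print(n,p["intrinsics"].tolist(),p["rvec"],p["tvec"])
    for t in ("crown_pot","mug","bowl","lamp_arm","lamp_grip"):
        print(t,[(round(d["p"],2),np.round(d["bbox"]).tolist()) for d in cut_out(p,t)])
E
```

```text
{'time_s': 0.0, 'joint_positions': array([ 1.11698830e+00,  2.76596340e-01,  1.50614448e+00,  1.34135009e-05,
        1.36071700e+00, -1.21031382e-01]), 'joint_vel': array([-1.41866160e-03, -4.61460353e-04, -8.73250281e-05,  1.24601807e-03,
       -3.33390719e-04,  3.33446932e-05]), 'joint_torque': array([-5.36069147e-04, -4.16784096e+01, -2.45801371e+01, -3.15469160e-04,
        1.11698429e-02,  2.07694129e-06]), 'tcp_pos': array([187.58539274, 542.90315533, 196.43449772]), 'eef_rot': array([[-9.45137930e-01,  3.26670485e-01, -8.29461286e-04],
       [ 3.26671451e-01,  9.45136483e-01, -1.67062650e-03],
       [ 2.38209754e-04, -1.84993379e-03, -9.99998260e-01]]), 'wrist_force': array([-0.21706032, -0.17587383, -0.24908602]), 'wrist_torque': array([ 0.03388593, -0.02532831,  0.0293536 ]), 'width': 85.55144918312523}
-18.700000000000003
side [[495.1579822238047, 0.0, 252.27334555564994], [0.0, 495.1579822238047, 191.43916398412097], [0.0, 0.0, 1.0]] [ 2.26529014 -0.68428114  0.2694337 ] [-597.0756026   302.12292421  968.66011489]
crown_pot [(0.94, [250.0, 243.0, 37.0, 61.0]), (0.94, [305.0, 271.0, 43.0, 65.0]), (0.85, [195.0, 283.0, 47.0, 67.0]), (0.62, [292.0, 208.0, 38.0, 58.0])]
mug [(0.64, [206.0, 90.0, 135.0, 52.0]), (0.58, [192.0, 231.0, 48.0, 50.0])]
bowl [(0.75, [166.0, 202.0, 43.0, 40.0])]
lamp_arm [(0.7, [206.0, 90.0, 132.0, 46.0])]
lamp_grip [(0.84, [206.0, 90.0, 135.0, 52.0])]
top [[402.80177328058846, 0.0, 261.184706398637], [0.0, 402.80177328058846, 188.91093081696005], [0.0, 0.0, 1.0]] [ 2.18819    -2.16024446  0.17696474] [-114.75293061  660.68239567  789.61451785]
crown_pot [(0.97, [276.0, 146.0, 38.0, 44.0]), (0.71, [348.0, 190.0, 50.0, 41.0]), (0.7, [285.0, 214.0, 43.0, 42.0]), (0.56, [304.0, 295.0, 51.0, 45.0])]
mug [(0.92, [231.0, 254.0, 51.0, 44.0])]
bowl [(0.94, [168.0, 259.0, 54.0, 51.0])]
lamp_arm [(0.56, [96.0, 162.0, 178.0, 148.0])]
lamp_grip [(0.88, [98.0, 163.0, 181.0, 152.0])]
```

Run:
```python
import cv2
a=cv2.imread("pics/side0.png");b=cv2.imread("pics/top0.png")
cv2.imwrite("pics/a.png",cv2.resize(a,(800,600),interpolation=cv2.INTER_CUBIC));cv2.imwrite("pics/b.png",cv2.resize(b,(800,600),interpolation=cv2.INTER_CUBIC))
```

```text
(no output)
```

View pics/a.png

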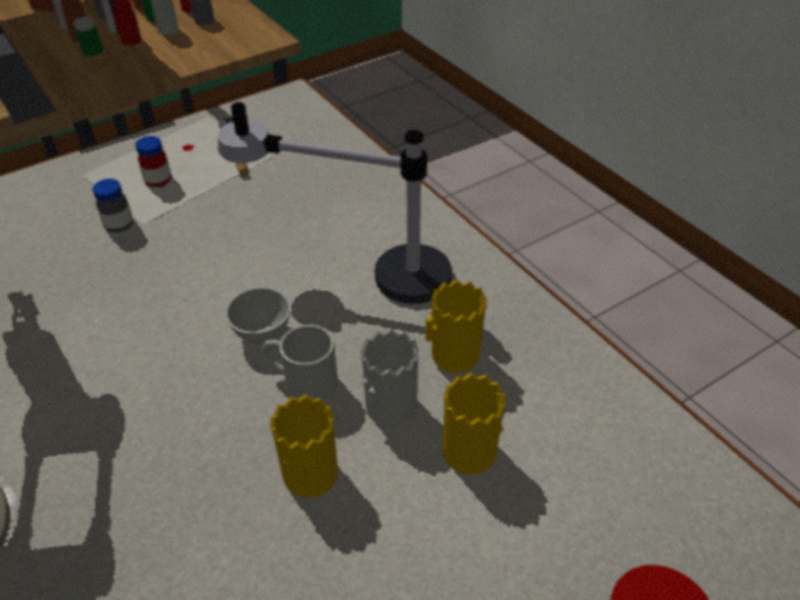

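View pics/b.png

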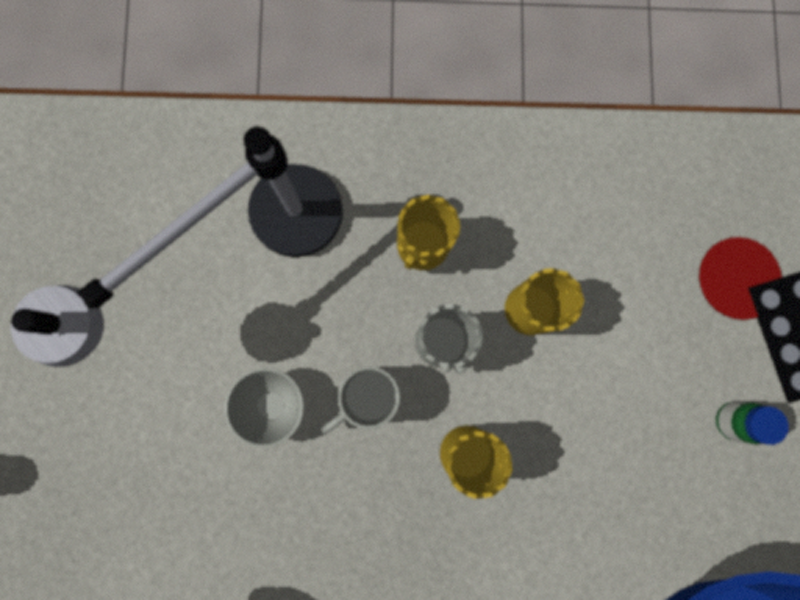

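The side view shows four crowned pots. Three are yellow, at (304,445), (473,425) and (457,325). The one white toothed pot is at (390,372). In the top view the white one is at (448,338) and the yellow ones are at (428,232), (545,300) and (476,462). The mug (handle, smooth rim) is at (370,397) and the bowl at (265,407). I choose the white toothed pot and check it in a close crop.

```bash
cat > h.py <<'E'
import numpy as np, cv2
def cam(p):
    R=cv2.Rodrigues(np.array(p["rvec"],float))[0]; return np.array(p["intrinsics"]),R,np.array(p["tvec"],float).ravel()
def onz(p,uv,z):
    K,R,t=cam(p); d=R.T@np.linalg.inv(K)@[uv[0],uv[1],1]; c=-R.T@t
    return c+d*(z-c[2])/d[2]
def proj(p,X):
    K,R,t=cam(p); return cv2.projectPoints(np.array(X,float).reshape(-1,1,3),R and 0 if False else np.array(p["rvec"],float),t,K,None)[0].reshape(-1,2)
def fitcyl(obs,x0,r,z0,z1):
    "obs: list of (pic, mask); fit vertical cylinder silhouettes"
    from scipy.optimize import minimize
    a=np.linspace(0,2*np.pi,40)
    def cost(x):
        s=0
        for p,m in obs:
            P=np.vstack([np.c_[x[0]+r*np.cos(a),x[1]+r*np.sin(a),0*a+z] for z in (z0,z1)])
            h=cv2.convexHull((proj(p,P)*16).astype(np.int32)); im=np.zeros(m.shape,np.uint8); cv2.fillConvexPoly(im,h,1,shift=4)
            s+=1-(im.astype(bool)&m).sum()/(im.astype(bool)|m).sum()
        return s
    o=minimize(cost,x0,method="Nelder-Mead",options=dict(initial_simplex=[x0,[x0[0]+15,x0[1]],[x0[0],x0[1]+15]],xatol=.3,fatol=1e-4)); return o.x,o.fun
E
sed -i 's/R and 0 if False else //' h.py
python3 - <<'E'
from rig import grab_frame, cut_out
from h import *
P={n:grab_frame(n) for n in("side","top")}
S,T=P["side"],P["top"]
s=.64
for nm,z,a,b in (("knobtop",288,(239,106),(18,321)),("posttop",280,(415,134),(257,137)),("potrim",122,(390,353),(448,337))):
    print(nm,onz(S,np.array(a)*s,z).round(),onz(T,np.array(b)*s,z).round())
for nm,(r,hh),cs,ct in (("crown_pot",(38,122),(250,243),(285,214)),("mug",(38,90),(192,231),(231,254)),("bowl",(50,55),(166,202),(168,259))):
    obs=[]
    for p,c in ((S,cs),(T,ct)):
        d=min(cut_out(p,nm),key=lambda d:np.hypot(*(np.array(d["bbox"][:2])-c))); obs.append((p,np.array(d["region"])))
    x0=onz(T,ct,hh/2)[:2]
    print(nm,fitcyl(obs,x0,r,0,hh),[fitcyl([o],x0,r,0,hh)[0].round() for o in obs])
c=np.hstack([cv2.resize(S["frame"][195:285,200:300],(400,360),interpolation=cv2.INTER_CUBIC),cv2.resize(T["frame"][170:260,235:335],(400,360),interpolation=cv2.INTER_CUBIC)])
cv2.imwrite("pics/c.png",c[:,:,::-1])
E
```

```text
knobtop [607. 249. 288.] [602. 256. 288.]
posttop [787.  50. 280.] [784.  50. 280.]
potrim [ 604. -160.  122.] [ 603. -151.  122.]
crown_pot (array([ 606.14063585, -155.67187908]), np.float64(0.1550862506892674)) [array([ 607., -155.]), array([ 605., -154.])]
mug (array([531.89449793, -56.15080934]), np.float64(0.29503666077862056)) [array([533., -55.]), array([530., -57.])]
bowl (array([517.49346279,  78.82520806]), np.float64(0.4240728941293992)) [array([524.,  96.]), array([516.,  75.])]
```

View pics/c.png

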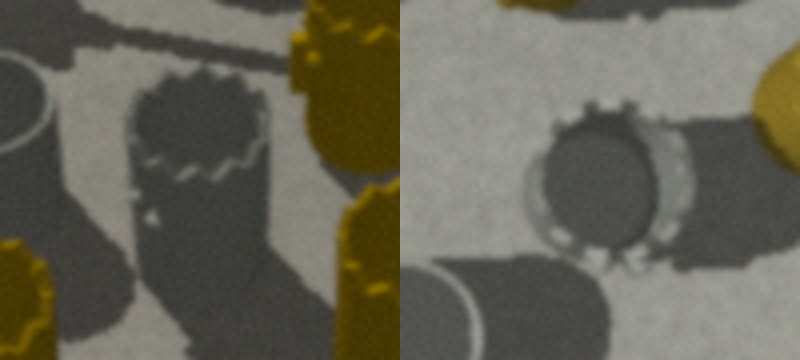

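The crop shows a white body with a toothed rim and a small nose at crop (150,215), so this is the right pot. The numbers agree: hinge ≈(785,50), pot ≈(605,-155), which is 273 mm from the hinge, and knob ≈(605,252). I raise the tool and move over the knob.

Call:
move_arm:
  increments:
    - [0, 0, -0.027, 0, 0, 0, 1]
    - [0, 0, -0.027, 0, 0, 0, 1]
    - [0, 0, -0.027, 0, 0, 0, 1]
    - [0, 0, -0.027, 0, 0, 0, 1]
    - [0, 0, -0.027, 0, 0, 0, 1]
    - [-0.0288, -0.0082, 0, 0, 0, 8, 1]
    - [-0.03, -0.004, 0, 0, 0, 0, 1]
    - [-0.03, -0.004, 0, 0, 0, 0, 1]
    - [-0.03, -0.004, 0, 0, 0, 0, 1]
    - [-0.03, -0.004, 0, 0, 0, 0, 1]
    - [-0.03, -0.004, 0, 0, 0, 0, 1]
    - [-0.03, -0.004, 0, 0, 0, 0, 1]

```text
time_s: 2.2
tcp_pos: [362.6, 422.2, 332.4]
eef_rot: [[-0.891, 0.455, 0.0], [0.455, 0.891, 0.0], [-0.0, 0.0, -1.0]]
wrist_force: [0.4, 0.2, 0.1]
width: 85.2
```

Call:
move_arm:
  increments:
    - [-0.03, -0.004, 0, 0, 0, 0, 1]
    - [-0.03, -0.004, 0, 0, 0, 0, 1]
    - [-0.03, -0.004, 0, 0, 0, 0, 1]
    - [-0.03, -0.004, 0, 0, 0, 0, 1]
    - [-0.03, -0.004, 0, 0, 0, 0, 1]
    - [-0.03, -0.004, 0, 0, 0, 0, 1]
    - [0, 0, 0, 0, 0, 8, 1]
    - [0, 0, 0, 0, 0, 8, 1]
    - [0, 0, 0, 0, 0, 8, 1]
    - [0, 0, 0, 0, 0, 8, 1]
    - [0, 0, 0, 0, 0, 8, 1]
    - [0, 0, 0, 0, 0, 8, 1]

```text
time_s: 3.4
tcp_pos: [511.1, 319.7, 332.2]
eef_rot: [[-0.252, 0.968, -0.0], [0.968, 0.252, 0.0], [0.0, -0.0, -1.0]]
wrist_force: [0.1, -0.8, 0.4]
width: 85.7
```

Call:
move_arm:
  increments:
    - [-0.026, 0.0207, 0, 0, 0, 0, 1]
    - [-0.026, 0.0207, 0, 0, 0, 0, 1]
    - [-0.026, 0.0207, 0, 0, 0, 0, 1]
    - [0, 0, 0, 0, 0, 0, 1]

```text
time_s: 3.8
tcp_pos: [594.4, 257.5, 330.9]
eef_rot: [[-0.254, 0.967, 0.001], [0.967, 0.254, -0.002], [-0.002, -0.0, -1.0]]
wrist_force: [-1.1, 0.5, -0.1]
width: 85.5
```

Run:
```python
from rig import readout, grab_frame, cut_out
from h import *
o=readout.observe();print(o["tcp_pos"].round(1))
ims=[]
for n in("wrist","side","top"):
    p=grab_frame(n); ims.append(p["frame"])
    K,R,t=cam(p)
    print(n,(-R.T@t).round(),[(round(d["p"],2),np.round(d["bbox"]).tolist()) for d in cut_out(p,"lamp_grip")], "knobtop guess at",proj(p,[605,252,288]).round(),"tcp",proj(p,o["tcp_pos"]).round())
c=np.hstack([ims[0],cv2.resize(ims[1][40:136,90:218],(512,384)) if 0 else cv2.resize(ims[1][30:142,110:206],(288,384),interpolation=cv2.INTER_CUBIC)])
cv2.imwrite("pics/d.png",c[:,:,::-1])
```

```text
[594.4 257.5 330.9]
wrist [575. 333. 507.] [(0.67, [292.0, 244.0, 134.0, 220.0])] knobtop guess at [[270. 209.]] tcp [[257. 223.]]
side [ 246. -732.  888.] [(0.6, [206.0, 91.0, 135.0, 56.0])] knobtop guess at [[152.  68.]] tcp [[143.  51.]]
top [558. -76. 869.] [(0.88, [97.0, 162.0, 180.0, 148.0])] knobtop guess at [[ 15. 204.]] tcp [[ -9. 209.]]
```

View pics/d.png

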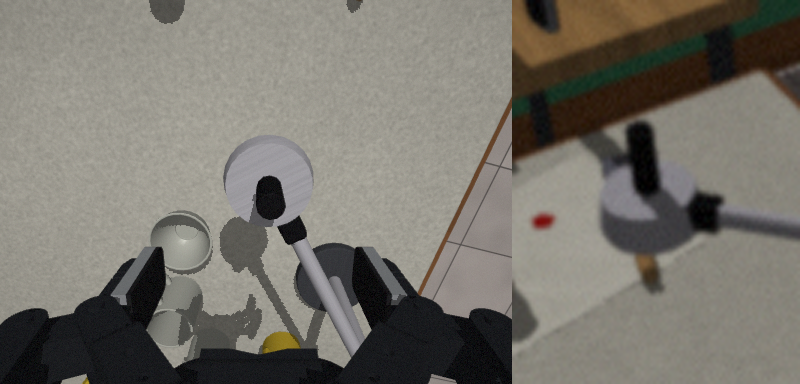

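The wrist view shows the knob's top at about (270,208), and my estimate (605,252) projects to (270,209). I centre, descend and grip.

Call:
move_arm:
  increments:
    - [-0.008, 0.009, 0, 0, 0, 0, 1]
    - [0, 0, 0, 0, 0, 0, 1]
    - [0, 0, 0.025, 0, 0, 0, 1]
    - [0, 0, 0.025, 0, 0, 0, 1]
    - [0, 0, 0.025, 0, 0, 0, 1]
    - [0, 0, 0, 0, 0, 0, 1]
    - [0, 0, 0, 0, 0, 0, 0.4]
    - [0, 0, 0, 0, 0, 0, 0.2]
    - [0, 0, 0, 0, 0, 0, 0.1]
    - [0, 0, 0, 0, 0, 0, 0]
    - [0, 0, 0, 0, 0, 0, 0]
    - [0, 0, 0, 0, 0, 0, 0]

```text
time_s: 5.3
tcp_pos: [602.1, 255.0, 257.7]
eef_rot: [[-0.258, 0.966, 0.001], [0.966, 0.258, 0.0], [0.0, 0.001, -1.0]]
wrist_force: [-0.8, -0.1, -0.3]
width: 0.0
```

The fingers closed fully (width 0), so the grip missed. I look again.

Run:
```python
from rig import readout, grab_frame
from h import *
o=readout.observe();print(o["tcp_pos"].round(1),o["width"],o["wrist_force"])
ims=[]
for n in("wrist","side","top"):
    p=grab_frame(n); ims.append(p["frame"])
    print(n,"tcp",proj(p,o["tcp_pos"]).round(),"knob bottom/top guess",proj(p,[[605,252,240],[605,252,288]]).round().tolist())
f=lambda i:cv2.resize(i,(384,384),interpolation=cv2.INTER_CUBIC)
c=np.vstack([np.hstack([f(ims[1][20:140,90:210]),f(ims[2][130:250,0:120])])])
c=cv2.resize(c,(780,390)); w=cv2.resize(ims[0],(280,210))
c=np.vstack([c,np.pad(w,((0,0),(0,500),(0,0)))])
cv2.imwrite("pics/e.png",c[:,:,::-1])
```

```text
[602.1 255.  257.7] 0.02312370545152142 [-0.80851254 -0.14959729 -0.29927724]
wrist tcp [[257. 223.]] knob bottom/top guess [[260.0, 217.0], [261.0, 254.0]]
side tcp [[152.  79.]] knob bottom/top guess [[155.0, 85.0], [152.0, 68.0]]
top tcp [[ 24. 207.]] knob bottom/top guess [[32.0, 206.0], [15.0, 204.0]]
```

View pics/e.png

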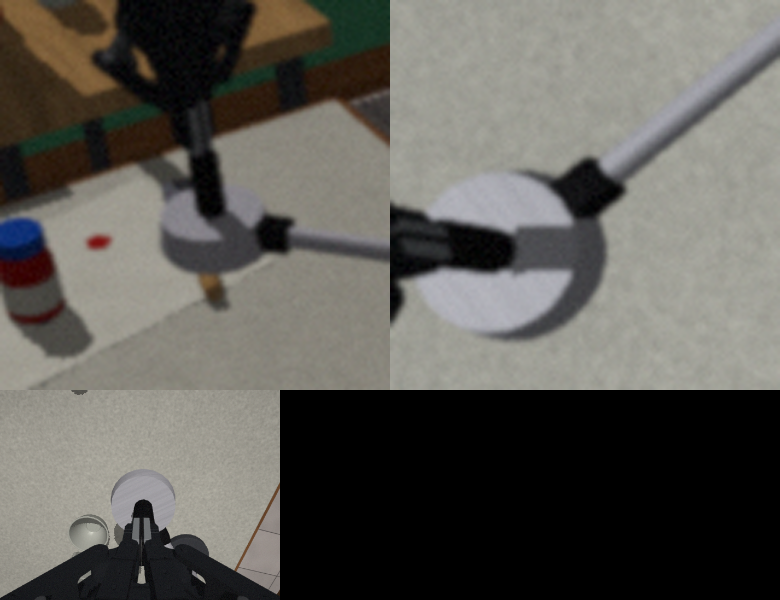

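The lamp hasn't moved, but in these crops I can't tell knob from fingers. I take a larger crop.

Run:
```python
from rig import grab_frame
from h import *
W,S,T=[grab_frame(n)["frame"] for n in("wrist","side","top")]
def f(i,s):
    return np.clip(cv2.resize(i,(s,s),interpolation=cv2.INTER_CUBIC).astype(float)/255,0,1)**.45*255
c=np.hstack([f(W[150:300,180:330],400),np.vstack([f(S[30:105,110:185],300),f(T[165:240,0:75],300)])[:400]]) if 0 else np.hstack([f(W[160:290,195:325],400),f(S[30:105,115:190],400)])
cv2.imwrite("pics/f.png",c[:,:,::-1])
```

```text
[ WARN:0@3.637] global loadsave.cpp:1063 imwrite_ Unsupported depth image for selected encoder is fallbacked to CV_8U.
```

View pics/f.png

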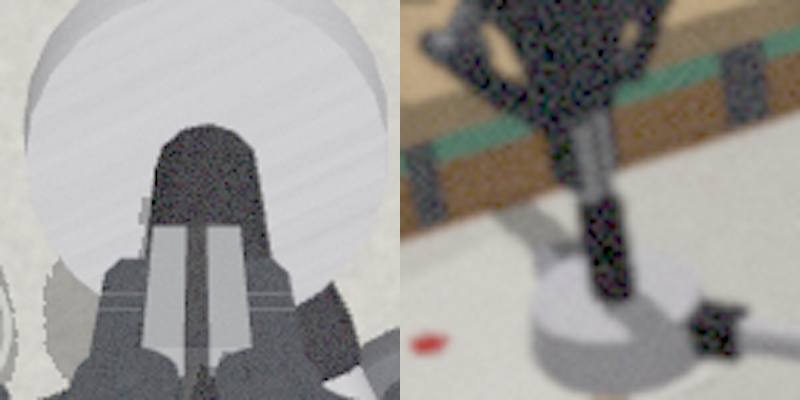

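Run:
```python
from rig import grab_frame,readout
from h import *
o=readout.observe();R=o["eef_rot"];t=o["tcp_pos"]
p=grab_frame("wrist"); s=grab_frame("side")
for z in (0,-10,-20,-30,-40,-50):
  for x in (11,-11):
    X=[t+R@np.array([x,y,z]) for y in (-14,0,14)]
    q=proj(p,X); c=(q-[195,160])/.325
    qs=(proj(s,X)-[115,30])/.1875
    print(z,x,"wrist crop",c.round().tolist(),"side crop",(qs+[400,0]).round().tolist())
k=[[605,252,240],[605,252,288]]
print(((proj(p,k)-[195,160])/.325).round(),((proj(s,k)-[115,30])/.1875+[400,0]).round())
print(readout.observe()["joint_positions"].round(3))
```

```text
0 11 wrist crop [[117.0, 141.0], [191.0, 141.0], [266.0, 142.0]] side crop [[557.0, 265.0], [581.0, 252.0], [605.0, 239.0]]
0 -11 wrist crop [[120.0, 247.0], [191.0, 247.0], [263.0, 247.0]] side crop [[589.0, 283.0], [613.0, 270.0], [638.0, 257.0]]
-10 11 wrist crop [[113.0, 161.0], [191.0, 161.0], [269.0, 161.0]] side crop [[553.0, 245.0], [578.0, 233.0], [602.0, 220.0]]
-10 -11 wrist crop [[116.0, 271.0], [191.0, 271.0], [267.0, 272.0]] side crop [[585.0, 263.0], [610.0, 250.0], [634.0, 237.0]]
-20 11 wrist crop [[108.0, 183.0], [191.0, 183.0], [274.0, 183.0]] side crop [[549.0, 225.0], [574.0, 213.0], [598.0, 200.0]]
-20 -11 wrist crop [[112.0, 299.0], [191.0, 299.0], [270.0, 299.0]] side crop [[582.0, 243.0], [606.0, 230.0], [631.0, 217.0]]
-30 11 wrist crop [[103.0, 208.0], [191.0, 208.0], [278.0, 208.0]] side crop [[545.0, 205.0], [570.0, 192.0], [595.0, 180.0]]
-30 -11 wrist crop [[107.0, 329.0], [191.0, 329.0], [275.0, 329.0]] side crop [[578.0, 223.0], [603.0, 210.0], [628.0, 197.0]]
-40 11 wrist crop [[97.0, 236.0], [191.0, 236.0], [284.0, 236.0]] side crop [[541.0, 185.0], [567.0, 172.0], [591.0, 159.0]]
-40 -11 wrist crop [[101.0, 363.0], [191.0, 363.0], [280.0, 363.0]] side crop [[574.0, 202.0], [599.0, 189.0], [624.0, 176.0]]
-50 11 wrist crop [[91.0, 267.0], [190.0, 268.0], [290.0, 268.0]] side crop [[537.0, 164.0], [563.0, 151.0], [588.0, 139.0]]
-50 -11 wrist crop [[95.0, 401.0], [190.0, 401.0], [285.0, 402.0]] side crop [[570.0, 181.0], [596.0, 168.0], [621.0, 156.0]]
[[202. 178.]
 [204. 292.]] [[612. 295.]
 [595. 200.]]
[0.294 0.374 1.213 0.    1.555 0.034]
```

In both the side and wrist views the visible finger ends sit at the knob's top (z≈290), about 33 mm above where the reported TCP says they are. So the fingers shut above the knob. I'll open, go lower and check by picture.

Call:
move_arm:
  increments:
    - [0, 0, -0.01, 0, 0, 0, 1]
    - [0, 0, -0.01, 0, 0, 0, 1]
    - [0, 0, 0, 0, 0, 0, 1]
    - [0, 0, 0, 0, 0, 0, 1]
    - [0, 0, 0, 0, 0, 0, 1]
    - [0, 0, 0.02, 0, 0, 0, 1]
    - [0, 0, 0.01, 0, 0, 0, 1]
    - [0, 0, 0.01, 0, 0, 0, 1]
    - [0, 0, 0, 0, 0, 0, 1]

```text
time_s: 6.6
tcp_pos: [601.0, 254.7, 235.3]
eef_rot: [[-0.258, 0.966, -0.004], [0.966, 0.258, -0.001], [-0.0, -0.004, -1.0]]
wrist_force: [0.1, -0.1, -0.3]
width: 84.9
```

Run:
```python
from rig import grab_frame,readout
from h import *
o=readout.observe();print(o["tcp_pos"].round(1),o["width"],o["wrist_force"])
W,S=[grab_frame(n)["frame"] for n in("wrist","side")]
def f(i,s):
    return (np.clip(i.astype(float)/255,0,1)**.45*255).astype(np.uint8)
c=np.hstack([cv2.resize(f(W,1)[134:384,96:416],(460,360)),cv2.resize(f(S,1)[20:120,105:195],(324,360),interpolation=cv2.INTER_CUBIC)])
cv2.imwrite("pics/g.png",c[:,:,::-1])
```

```text
[601.  254.7 235.3] 84.86282561417029 [ 0.11359247 -0.10918573 -0.29617435]
```

View pics/g.png

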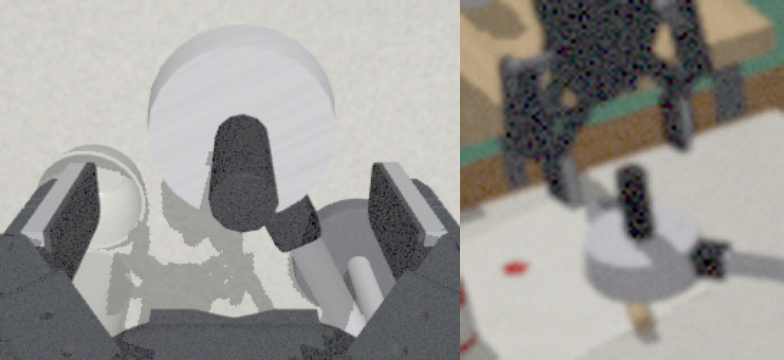

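Open finger ends are around z≈285, level with the knob top: side-view tips (560,200) and (680,148), knob top (632,170). That confirms the offset of about 35 mm. I correct by x −3.5 and y +3 mm, go 20 mm lower and close.

Call:
move_arm:
  increments:
    - [-0.0035, 0.003, 0, 0, 0, 0, 1]
    - [0, 0, 0.01, 0, 0, 0, 1]
    - [0, 0, 0.01, 0, 0, 0, 1]
    - [0, 0, 0, 0, 0, 0, 0.5]
    - [0, 0, 0, 0, 0, 0, 0.3]
    - [0, 0, 0, 0, 0, 0, 0.15]
    - [0, 0, 0, 0, 0, 0, 0]
    - [0, 0, 0, 0, 0, 0, 0]
    - [0, 0, 0, 0, 0, 0, 0]

```text
time_s: 7.6
tcp_pos: [605.8, 252.6, 217.9]
eef_rot: [[-0.258, 0.966, 0.001], [0.966, 0.258, 0.001], [0.0, 0.001, -1.0]]
wrist_force: [-1.7, 0.5, 1.2]
width: 20.9
```

The knob is gripped (width 20.9). I now swing along the arc, 3° per row, turning the tool with the lamp arm.

Call:
move_arm:
  increments:
    - [-0.0033, -0.0062, 0, 0, 0, -1.5, 0]
    - [-0.00665, -0.01248, 0, 0, 0, -3, 0]
    - [-0.00665, -0.01248, 0, 0, 0, -3, 0]
    - [-0.00665, -0.01248, 0, 0, 0, -3, 0]
    - [-0.00665, -0.01248, 0, 0, 0, -3, 0]
    - [-0.00665, -0.01248, 0, 0, 0, -3, 0]
    - [-0.00665, -0.01248, 0, 0, 0, -3, 0]

```text
time_s: 8.3
tcp_pos: [548.6, 181.3, 217.9]
eef_rot: [[-0.568, 0.823, 0.001], [0.823, 0.568, 0.001], [0.0, 0.002, -1.0]]
wrist_force: [0.5, 1.3, 1.2]
width: 20.4
```

```bash
cat > st.py <<'E'
from rig import readout
import numpy as np
o=readout.observe();d=o["tcp_pos"][:2]-[785,50]
print(o["tcp_pos"].round(1),"r",np.hypot(*d).round(1),"th",np.degrees(np.arctan2(d[1],d[0]))%360,"yaw",np.degrees(np.arctan2(*o["eef_rot"][[1,0],1])),o["wrist_force"].round(1),o["width"],"j",o["joint_positions"].round(2))
E
python3 st.py
```

```text
[548.6 181.3 217.9] r 270.4 th 150.95768953325478 yaw 34.579334769849424 [0.5 1.3 1.2] 20.415781346046764 j [ 0.2   0.27  1.46  0.    1.41 -0.41]
```

Call:
move_arm:
  increments:
    - [-0.00665, -0.01248, 0, 0, 0, -3, 0]
    - [-0.00665, -0.01248, 0, 0, 0, -3, 0]
    - [-0.00665, -0.01248, 0, 0, 0, -3, 0]
    - [-0.00665, -0.01248, 0, 0, 0, -3, 0]
    - [-0.00665, -0.01248, 0, 0, 0, -3, 0]
    - [-0.00665, -0.01248, 0, 0, 0, -3, 0]
    - [-0.00665, -0.01248, 0, 0, 0, -3, 0]
    - [-0.00665, -0.01248, 0, 0, 0, -3, 0]
    - [-0.00665, -0.01248, 0, 0, 0, -3, 0]
    - [-0.00665, -0.01248, 0, 0, 0, -3, 0]
    - [-0.00665, -0.01248, 0, 0, 0, -3, 0]
    - [-0.00665, -0.01248, 0, 0, 0, -3, 0]

```text
time_s: 9.5
tcp_pos: [517.1, 17.2, 217.9]
eef_rot: [[-0.943, 0.332, 0.002], [0.332, 0.943, 0.001], [-0.001, 0.002, -1.0]]
wrist_force: [0.7, 2.2, 2.0]
width: 20.6
```

```bash
python3 st.py
```

```text
[517.1  17.2 217.9] r 269.9 th 186.97389310164695 yaw 70.58371181611224 [0.7 2.2 2. ] 20.587837634545078 j [-0.1   0.18  1.59  0.    1.38 -1.33]
```

Call:
move_arm:
  increments:
    - [-0.00665, -0.01248, 0, 0, 0, -3, 0]
    - [-0.00665, -0.01248, 0, 0, 0, -3, 0]
    - [-0.00665, -0.01248, 0, 0, 0, -3, 0]
    - [-0.00665, -0.01248, 0, 0, 0, -3, 0]
    - [-0.00665, -0.01248, 0, 0, 0, -3, 0]
    - [-0.00665, -0.01248, 0, 0, 0, -3, 0]
    - [-0.00665, -0.01248, 0, 0, 0, -3, 0]
    - [-0.00665, -0.01248, 0, 0, 0, -3, 0]
    - [-0.00665, -0.01248, 0, 0, 0, -3, 0]
    - [-0.00665, -0.01248, 0, 0, 0, -3, 0]
    - [-0.00665, -0.01248, 0, 0, 0, -3, 0]
    - [-0.00665, -0.01248, 0, 0, 0, -3, 0]

```text
time_s: 10.7
tcp_pos: [588.3, -133.4, 217.9]
eef_rot: [[-0.958, -0.285, 0.002], [-0.285, 0.958, 0.002], [-0.003, 0.001, -1.0]]
wrist_force: [2.1, 3.7, 3.0]
width: 20.6
```

```bash
python3 st.py
```

```text
[ 588.3 -133.4  217.9] r 268.9 th 222.98654386836103 yaw 106.58601503820651 [2.1 3.7 3. ] 20.58011732357058 j [-0.34  0.31  1.41  0.    1.42 -2.2 ]
```

Call:
move_arm:
  increments:
    - [-0.0045, -0.0083, 0, 0, 0, -2, 0]
    - [-0.0045, -0.0083, 0, 0, 0, -2, 0]
    - [-0.0022, -0.0042, 0, 0, 0, -1, 0]
    - [-0.0018, -0.0033, 0, 0, 0, -0.8, 0]
    - [0, 0, 0, 0, 0, 0, 0]
    - [0, 0, 0, 0, 0, 0, 0]

```text
time_s: 11.3
tcp_pos: [608.1, -152.4, 217.9]
eef_rot: [[-0.926, -0.378, 0.003], [-0.378, 0.926, 0.0], [-0.003, -0.001, -1.0]]
wrist_force: [3.7, 2.8, 4.2]
width: 20.4
```

```bash
python3 st.py
python3 - <<'E'
from rig import grab_frame,cut_out
from h import *
S,T=[grab_frame(n) for n in("side","top")]
f=lambda i:(np.clip(i.astype(float)/255,0,1)**.6*255).astype(np.uint8)
c=np.hstack([cv2.resize(f(S["frame"])[80:300,140:340],(400,440)),cv2.resize(f(T["frame"])[100:300,190:372],(400,440))])
cv2.imwrite("pics/i.png",c[:,:,::-1])
E
```

```text
[ 608.1 -152.4  217.9] r 268.8 th 228.8478153179117 yaw 112.23607497832957 [3.7 2.8 4.2] 20.39174495399778 j [-0.36  0.34  1.35  0.    1.44 -2.32]
```

View pics/i.png

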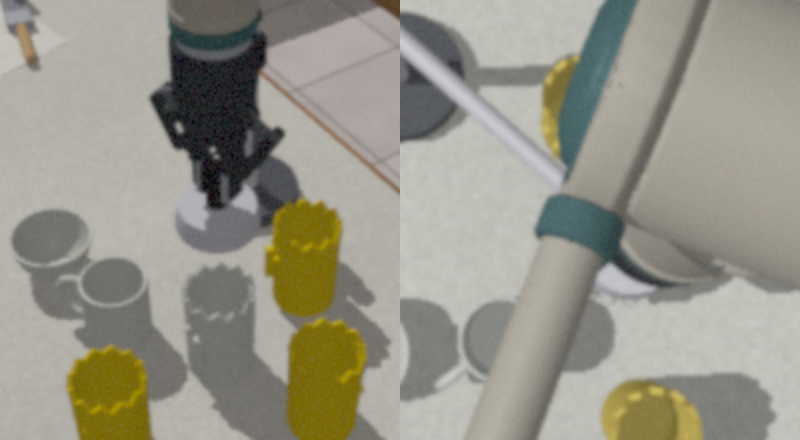

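The side view shows the head at (218,215), hanging above the white toothed pot at (220,315). The pots look undisturbed. I release, lift and back away.

Call:
move_arm:
  increments:
    - [0, 0, 0, 0, 0, 0, 0.3]
    - [0, 0, 0, 0, 0, 0, 0.6]
    - [0, 0, 0, 0, 0, 0, 1]
    - [0, 0, 0, 0, 0, 0, 1]
    - [0, 0, 0, 0, 0, 0, 1]
    - [0, 0, -0.02, 0, 0, 0, 1]
    - [0, 0, -0.03, 0, 0, 0, 1]
    - [0, 0, -0.03, 0, 0, 0, 1]
    - [0, 0, -0.03, 0, 0, 0, 1]
    - [0, 0, -0.03, 0, 0, 0, 1]
    - [0, 0, -0.03, 0, 0, 0, 1]
    - [0, 0, 0, 0, 0, 0, 1]

```text
time_s: 12.6
tcp_pos: [608.5, -153.6, 392.2]
eef_rot: [[-0.926, -0.378, 0.008], [-0.378, 0.926, -0.003], [-0.007, -0.006, -1.0]]
wrist_force: [0.1, -0.0, -0.1]
width: 85.2
```

Call:
move_arm:
  increments:
    - [0.03, 0, 0, 0, 0, 0, 1]
    - [0.03, 0, 0, 0, 0, 0, 1]
    - [0.03, 0, 0, 0, 0, 0, 1]
    - [0.03, 0, 0, 0, 0, 0, 1]
    - [0.03, 0, 0, 0, 0, 0, 1]
    - [0.03, 0, 0, 0, 0, 0, 1]
    - [0.03, 0, 0, 0, 0, 0, 1]
    - [0.03, 0, 0, 0, 0, 0, 1]
    - [0, 0, 0, 0, 0, 0, 1]
    - [0, 0, 0, 0, 0, 0, 1]

```text
time_s: 13.6
tcp_pos: [384.6, -243.7, 386.8]
eef_rot: [[-0.926, -0.377, 0.0], [-0.377, 0.926, 0.001], [-0.0, 0.001, -1.0]]
wrist_force: [-0.5, 0.0, -0.0]
width: 85.1
```

```bash
python3 st.py
python3 - <<'E'
from rig import grab_frame,cut_out
from h import *
S,T=[grab_frame(n) for n in("side","top")]
for nm,p in (("S",S),("T",T)):
    print(nm,"head top pred",proj(p,[[605.5,-155,240],[605.5,-155,288],[605.5,-155,122]]).round(1).tolist())
f=lambda i:(np.clip(i.astype(float)/255,0,1)**.6*255).astype(np.uint8)
c=np.hstack([cv2.resize(f(S["frame"])[110:310,140:340],(400,400),interpolation=cv2.INTER_CUBIC),cv2.resize(f(T["frame"])[100:300,160:360],(400,400),interpolation=cv2.INTER_CUBIC)])
cv2.imwrite("pics/j.png",c[:,:,::-1])
for nm,(r,hh),cs in (("crown_pot",(38,122),(250,243)),("mug",(38,90),(192,231)),("bowl",(50,55),(166,202))):
    ds=cut_out(S,nm)
    if ds: print(nm,min(ds,key=lambda d:np.hypot(*(np.array(d["bbox"][:2])-cs)))["bbox"])
E
```

```text
[ 384.6 -243.7  386.8] r 496.5 th 216.25749420286337 yaw 112.15171200791774 [-0.5  0.  -0. ] 85.11399682469197 j [-0.72  0.04  1.34  0.    1.76 -2.68]
S head top pred [[247.5, 182.7], [247.0, 163.7], [248.6, 224.1]]
T head top pred [[296.6, 209.6], [300.8, 207.1], [288.6, 214.2]]
crown_pot [249.4, 243.8, 39.9, 62.3]
mug [191.9, 232.2, 46.9, 49.7]
bowl [166.8, 203.8, 43.5, 40.2]
```

View pics/j.png

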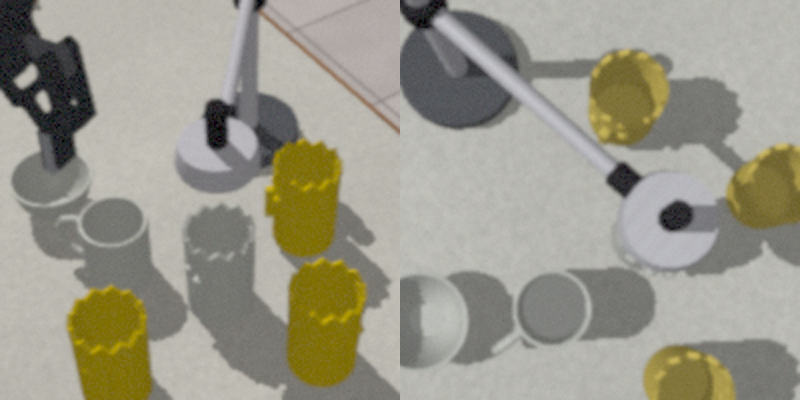

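The predicted and seen head positions agree within about 4 mm: top view (296.6,209.6) against (294,209), side view (247.5,182.7) against (249,183.5). The pots' boxes are unchanged, so I hand in.

```bash
python3 -c "
from rig import workorder
print(workorder.job_done())"
```

```text
the job is handed in; nothing more can be done
None
```

I swung the lamp about 97° by its knob, and its head now hangs over the white crowned pot. The gripper is released and backed well away. I handed the job in at about 13.7 s; no verdict is reported.

- **Final position:** the last pictures put the head within about 4 mm of the pot's axis (20 mm allowed). I checked this by eye against projected points.
- **Pots:** the outlines of the crowned pot, mug and bowl in the side view are within 1 to 3 px of where they started, and all three look upright. I did not touch the yellow look-alikes.
- **Lamp at rest:** I took only one pair of pictures after letting go, so I did not measure its speed. The arm has no spring, and it looks to be where I left it.
- **First grip failed:** the fingers shut to width 0 just above the knob. The pictures showed the finger ends about 35 mm higher than the reported tool position. I went lower by picture, and the second grip held (20 to 21 mm wide). The wrist force stayed under about 7 N in the readings I took during the swing.
- **Joint near its limit:** the last joint ended at −2.68 rad, close to its −2.70 limit but inside it.

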